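# Gauge the gap of a closed display press with a taper blade

### The arm

A 6-joint arm with a two-finger parallel gripper is mounted at the origin on the work surface. World frame = base frame: x ahead of the robot, y to its left, z up, the work surface at z = 0. Lengths are in m, angles in rad, forces in N, time in s.
With the tool pointing down it reaches from about 0.3 to 0.85 m from the base axis. Payload 4.2 kg.
Tool frame: the origin (TCP) lies at the very end of the fingers, on their centre line; the grasp point (between the pads) lies grip_depth behind it (grip_depth is the distance from the TCP to the grasp point, in m); z points along the fingers, y is the line along which they close (so a half turn about z gives the same grasp; the last joint's range is limited). The gripper opens to 91 mm and grips with 3 to 60 N. Pads are 32 mm wide; open, the fingers measure 118 mm over their backs; the gripper's body (76 mm by 178 mm) begins 60 mm behind the grasp point.
Start: joints at [-1.355, 0.32, 1.565, -0, 1.257, -0.02], TCP at [0.134, -0.559, 0.214] pointing down, gripper open.
Joint ranges: [-3.11, 3.11], [-0.84, 2.01], [0.21, 2.61], [-1.34, 4.49], [0.05, 2.63], [-2.56, 2.56]. Speed limits (rad/s): [2.57, 2.57, 3.14, 3.14, 3.14, 3.14].

### API

Orientations are given as a unit quaternion [w, x, y, z].
In Python, from workcell import observe, grab_frame, finish_job, grip_depth gives the robot as it stands.
- The arm moves only by the tool arm_command, never from a script. Its argument "deltas" is a list of rows, each a list of 4 numbers: the shift along the tool's x, y, z each as a share of 80 cm, from -1 to 1, then the turn about the tool's z as a share of 60 degrees, from -1 to 1. In form: [[dx, dy, dz, yaw], ...]. A call has 1 to 5 rows; each row is the pose to reach, as a shift and turn from the pose commanded when the call began, along the tool's axes at that moment; what a row does not reach only later rows make up. A row lasts 1/8 s, in which the tool goes at most 62.5 mm and 10.7 degrees, less where a joint would pass 70% of its speed; a pose out of reach is approached as far as the arm can. A call with a number of a shift or a turn outside -1 to 1 is refused whole. A call with a gripper value outside its range is refused whole. "fingers" is the opening, from 0 (shut) to 1 (fully open), set as the call begins (left out, the last holds). The fingers move at their own pace and stop on an object; "newtons" is the grip in N (left out, the last holds). Time passes only in rows, so rows that repeat a pose let the fingers close. It gives the time, the measured TCP pose, the force, the opening and the grip force at its end, in the units of the state.
- observe(): the state, without advancing time (a new reading comes with each control period).
- grab_frame(name): name is "side" or "top" or "wrist"; returns a dict with "frame" (400x640x3 uint8, red, green, blue), "z_map" (400x640 float32, m along the optical axis (not along the pixel's ray), 0 where there is no reading), "fx", "fy", "cx", "cy" (pixels), "distortion" ([k1, k2, p1, p2, k3] as OpenCV has them; the pictures are not rectified), "R" (3x3) and "t" (3): a world point X has camera coordinates R X + t. Camera axes: x right, y down, z forward; pixel columns grow to the right and rows downward; lengths in m; the calibration is good to about 2 mm. A picture is of the moment at which its call begins.
- finish_job(): hands the job in; it is judged then, once.
The state is a dict: "time": time; "joint_positions": joint angles; "dq": joint speeds; "tau": joint torques, N m; "eef_pos": TCP position; "ee_rot": TCP orientation; "contact_force": force on the tool from outside, world axes, zero at the start; "ft_torque": the same for the moment, N m; "grip_width": finger opening in m; "grasp_force": force on a finger pad.
Only numpy, scipy, OpenCV 4.12 (cv2) and the standard library are available. Lean on these libraries where they do the work, as an engineer would, in place of code of your own. Each camera call takes 0.05 s, during which the arm holds its last target. There are 200 camera calls.

### The job

Push the raised top plate of the display press all the way down by its red knob until it sits on its stops, then take the yellow-handled taper blade and slide it, flat on the blue lower plate and square to the press, into the gap at the front of the press until it drags snugly against both plates, without lifting the top plate off its stops. Finish while still holding the blade in the gripper at that depth: do not let go, do not pull back. Leave the red-handled gauge, the phone, the screwdriver and the parts tray alone.

Things in the scene. Friction and masses are not known exactly. Their poses are not given: they have to be found in the camera images.
- press: Fixed display press: black base, x -120 to +100 mm, y +-80 mm, with a blue lower plate; four steel posts (10 mm thick, tops 115 mm above the bench) at x 0 and +75, y +-60 mm, with 16 mm stop collars up to the closed top plate. Origin: on the bench under the base, 10 mm behind its middle. +x: the way a blade is pushed in (from the open ledge into the gap); +z up.
- lower_plate: Fixed blue lower plate of the press, 216 x 156 mm. Origin: on its upper face, which is 50 mm above the bench, straight above the press origin; axes as the press. Its part from x = -118 mm to x = -20 mm is an open ledge in front of the top plate.
- head (a joint): Height of the top plate (with its knob) above closed, m: 0 = on its stops, 0.042 = fully raised. Bare aluminium plate 110 x 140 x 12 mm, at press x -20 to +90 mm, moving straight up and down on the posts; its underside is 5 mm above the lower plate at 0. Friction holds it where left: about 4 N moves it down, about 11 N up; on its stops it is rigid downwards.
- knob_top (a point): Centre of the top of the red round knob (40 mm diameter, 10 mm thick, on a short stem) on the top plate, 35 mm along press x from the press origin; 95 mm above the bench when the plate is down. Push here straight down.
- mouth (a point): Fixed point on the lower plate's upper face (50 mm above the bench), below the middle of the top plate's front edge: the middle of the gap's entrance. Axes as the press.
- taper_blade: Loose steel blade, about 90 g, flat on the bench, yellow upright handle. Origin: on its flat underside below the handle; +x to the thin tip. 26 mm wide, x -30 to +90 mm; 8 mm thick up to x +20 mm, then falling evenly to 2 mm at the tip: fills a 5 mm gap with the tip 35 mm past the entrance. Handle: x -24 to +20 mm, 14 mm thick in y, 8 to 52 mm above the underside; grip across y.
- blade_tip (a point): Middle of the thin end of the taper blade, on its underside, 90 mm along +x from its origin. Axes as the blade.
- thick_gauge: Bystander: loose gauge of the same shape but with a red handle and a blackish blade of even 8 mm thickness (too thick for the gap). Origin and axes as for the taper blade.
- phone: Bystander: black phone lying on the bench, 148 x 72 x 9 mm. Origin: centre of its underside.
- screwdriver: Bystander: loose screwdriver with a blue handle, about 160 mm long, lying along its x. Origin: under its middle.
- parts_tray: Bystander: black open parts tray, 100 x 100 x 35 mm. Origin: centre of its underside.
Mind the look-alikes: they are no part of the job. What is shaped like the taper_blade but pink is not meant.

How it is judged:
By the outcome, as a careful person would: the job done as asked, in the order asked, and still so for the second after the job is handed in, while the arm keeps its last pose, push and grip.
It also fails if it takes over 64 s, if anything falls off the work surface, if the arm or the gripper's body presses on something with over 40 N, if the wrist force passes 120 N, or if a joint passes its speed limit or range.

## Working session

There is one attempt and no reset: what is moved stays moved. The work goes in short steps, Python scripts to look and compute and a tool call to move; the robot and the scene stay as the last step left them, time stands still between calls to the robot, and variables do not carry over. Pictures are saved under pics/ and viewed, at most 10 in all, crops included, and the job is handed in when it is done.

Besides the shell and the picture viewer there is one more tool, called after "Request:" as name(argument=value, ...) on one line, values as JSON. arm_command: Moves the arm, as the interface text tells. Its arguments: {"type":"object","properties":{"deltas":{"type":"array"},"fingers":{"type":"number"},"newtons":{"type":"number"}},"required":["deltas"]}

```bash
mkdir -p pics
cat > h.py <<'E'
import numpy as np, cv2
from workcell import observe, grab_frame, finish_job, grip_depth
def save(f,n): cv2.imwrite('pics/'+n+'.png',cv2.cvtColor(f['frame'],cv2.COLOR_RGB2BGR))
def K(f): return np.array([[f['fx'],0,f['cx']],[0,f['fy'],f['cy']],[0,0,1.]])
def plane(f,uv,z):
    p=cv2.undistortPoints(np.float64(uv).reshape(-1,1,2),K(f),np.array(f['distortion'])).reshape(-1,2)
    d=np.c_[p,np.ones(len(p))]@np.array(f['R']); c=-np.array(f['R']).T@np.array(f['t'])
    return c+d*((z-c[2])/d[:,2])[:,None]
def depth(f):
    h,w=f['z_map'].shape; g=np.mgrid[0:h,0:w][::-1].reshape(2,-1).T
    p=cv2.undistortPoints(np.float64(g).reshape(-1,1,2),K(f),np.array(f['distortion'])).reshape(-1,2)
    d=np.c_[p,np.ones(len(p))]*f['z_map'].reshape(-1,1)
    return ((d-np.array(f['t']))@np.array(f['R'])).reshape(h,w,3)
E
python3 - <<'E'
from h import *
print(observe(),grip_depth)
import pickle
for n in('side','top'):
    f=grab_frame(n);save(f,n+'0');pickle.dump(f,open(n+'0.pkl','wb'))
E
```

```text
{'time': 0.0, 'joint_positions': array([-1.35498592e+00,  3.20310364e-01,  1.56566535e+00, -1.44675052e-05,
        1.25735236e+00, -1.99931650e-02]), 'dq': array([0.0011907 , 0.00075799, 0.0006909 , 0.00013013, 0.00090447,
       0.0020157 ]), 'tau': array([-2.14322885e-03, -4.12464631e+01, -2.31974816e+01,  7.26059242e-02,
        4.57703532e-02, -1.54686522e-04]), 'eef_pos': array([ 0.13423013, -0.55861369,  0.21311496]), 'ee_rot': array([-8.62883037e-04,  9.93056995e-01,  1.17630998e-01, -9.16671568e-05]), 'contact_force': array([-0.48307516,  0.69983236, -0.20922593]), 'ft_torque': array([ 0.04363408, -0.02735151,  0.01184819]), 'grasp_force': 0.0, 'grip_width': 0.09145763637281491} 0.0188
```

View pics/top0.png

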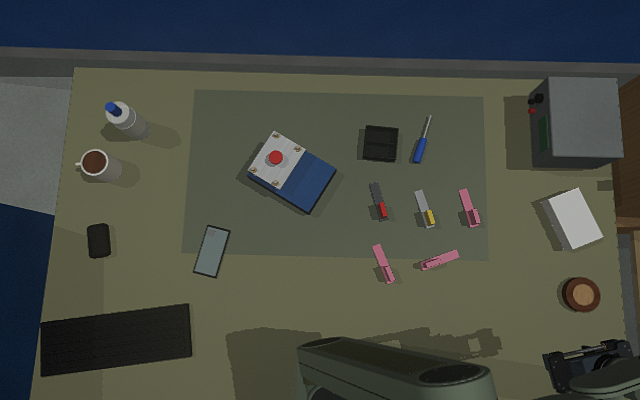

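View pics/side0.png

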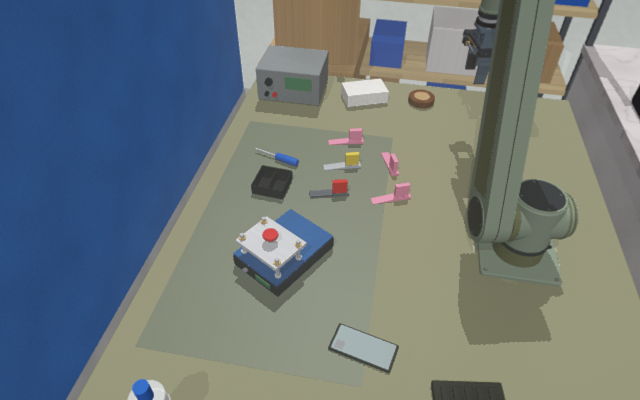

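The top view shows the press at about (290,172), with its ledge facing lower right and its red knob at (276,157). There are five look-alikes in the top view:
- grey blade with yellow handle at (427,210)
- black blade with red handle at (379,202), the gauge
- three pink ones at (470,208), (384,264) and (439,260)

The yellow-handled one at (427,210) fits the description. I'll confirm it in a crop and measure.

Run:
```python
from h import *
import pickle
np.set_printoptions(precision=4,suppress=True)
T=pickle.load(open('top0.pkl','rb'));S=pickle.load(open('side0.pkl','rb'))
cr=np.vstack([cv2.resize(cv2.cvtColor(T['frame'],cv2.COLOR_RGB2BGR)[175:245,360:490],None,fx=5,fy=4,interpolation=cv2.INTER_CUBIC),cv2.resize(cv2.cvtColor(S['frame'],cv2.COLOR_RGB2BGR)[120:200,300:430],None,fx=5,fy=4,interpolation=cv2.INTER_CUBIC)])
cv2.imwrite('pics/crop.png',cr[:600])
for n,f in(('top',T),('side',S)):
    P=depth(f);hsv=cv2.cvtColor(f['frame'],cv2.COLOR_RGB2HSV)
    H,s,v=cv2.split(hsv)
    ms={'yel':(H>22)&(H<33)&(s>170)&(v>110),'red':((H<5)|(H>175))&(s>190)&(v>80),'blue':(H>100)&(H<125)&(s>140)&(v>40)}
    for k,m in ms.items():
        # workspace limit
        m=m&(P[...,0]>0.2)&(P[...,0]<0.85)&(abs(P[...,1])<.5)
        nn,l,st,c=cv2.connectedComponentsWithStats(m.astype(np.uint8))
        for i in range(1,nn):
            if st[i,4]>25:
                q=P[l==i]; r=cv2.minAreaRect(np.argwhere(l==i)[:,::-1].astype(np.float32))
                z=np.percentile(q[:,2],90); t=q[abs(q[:,2]-z)<.006]
                print(n,k,st[i],'med',np.median(q,0),'z90',z,'top mean',t.mean(0),r)
print(-np.array(T['R']).T@T['t'],-np.array(S['R']).T@S['t'],T['fx'])
```

```text
top blue [413 138  14  25 189] med [ 0.7028 -0.2502  0.023 ] z90 0.027581486631971523 top mean [ 0.7021 -0.25    0.025 ] ((419.4000244140625, 149.8000030517578), (7.589465618133545, 25.930675506591797), 18.434947967529297)
top blue [ 276  151   59   61 1255] med [0.5812 0.0785 0.0503] z90 0.05361935461969036 top mean [0.5832 0.0811 0.051 ] ((305.45001220703125, 180.15000915527344), (38.041465759277344, 51.77013397216797), 32.47119140625)
side blue [275 153  23  12 146] med [ 0.7029 -0.2456  0.0245] z90 0.029585578426437414 top mean [ 0.7029 -0.2487  0.0273] ((286.03424072265625, 158.5753631591797), (22.47190284729004, 6.6713457107543945), 20.556045532226562)
[0.3072 0.0154 1.3333] [0.3877 0.9338 0.9954] 442.07785751544327
```

View pics/crop.png

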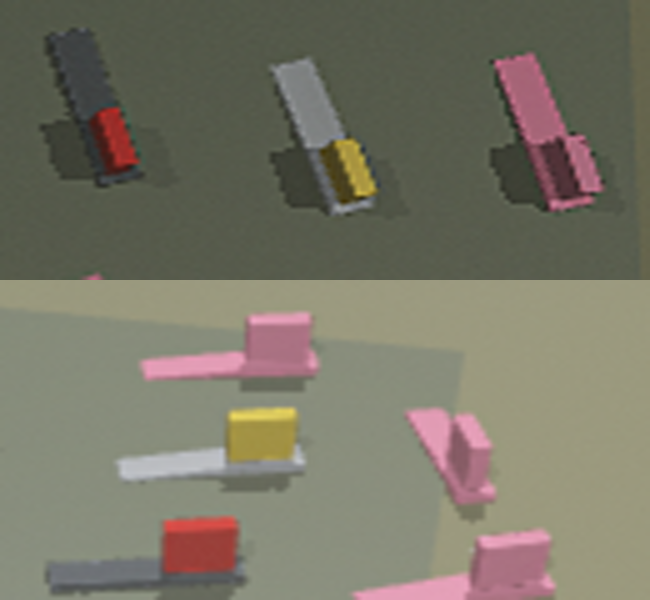

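The crop confirms it: the middle item is a steel taper blade with a yellow handle, tip at about (418,190) and handle top at about (431,217) in the top view. Red/black is the gauge; the pink ones are decoys.

Run:
```python
from h import *
import pickle
np.set_printoptions(precision=4,suppress=True)
T=pickle.load(open('top0.pkl','rb'));S=pickle.load(open('side0.pkl','rb'))
def c(a): a=np.array(a,float); return np.c_[a[:,0]/5+360-.4,a[:,1]/4+175-.4]
tip=plane(T,c([(272,66),(310,58)]),.002); heel=plane(T,c([(333,212),(372,205)]),.008)
print('tip',tip,'heel',heel)
a,b=tip.mean(0),heel.mean(0);d=a-b;yaw=np.arctan2(d[1],d[0]);print(np.linalg.norm(d[:2]),np.degrees(yaw),'origin',b+d/np.linalg.norm(d)*.03)
for n,f in(('top',T),('side',S)):
    P=depth(f);H,s,v=cv2.split(cv2.cvtColor(f['frame'],cv2.COLOR_RGB2HSV))
    w=(P[...,0]>0.2)&(P[...,0]<0.85)&(abs(P[...,1])<.5)
    ms={'yel':(H>20)&(H<30)&(s>140)&(v>80),'red':((H<5)|(H>175))&(s>170)&(v>70),'ledge':(H>100)&(H<125)&(s>120)&(v>40)&(abs(P[...,2]-.05)<.012),'plate':(s<60)&(v>100)&(P[...,2]>.075)&(P[...,2]<.125)&(abs(P[...,0]-.6)<.15)&(abs(P[...,1]-.12)<.16)}
    for k,m in ms.items():
        l0=cv2.connectedComponentsWithStats((m&w).astype(np.uint8))
        for i in range(1,l0[0]):
            if l0[2][i,4]>15:
                ll=l0[1]==i;q=P[ll];uv=np.argwhere(ll)[:,::-1].astype(np.float32)
                print(n,k,l0[2][i],'med',np.median(q,0),'z90',np.percentile(q[:,2],90),'pxc',uv.mean(0))
                if k in('ledge','plate'):
                    z=.05 if k=='ledge' else np.median(q[:,2])
                    W=plane(f,uv,z); r=cv2.minAreaRect((W[:,:2]*1000).astype(np.float32));print(r,cv2.boxPoints(r))
                if k=='red' and n=='top': print(plane(f,[uv.mean(0)],.137))
                if k=='yel': print(plane(f,[uv.mean(0)],.052))
```

```text
tip [[ 0.5777 -0.2367  0.002 ]
 [ 0.5846 -0.2601  0.002 ]] heel [[ 0.4653 -0.2716  0.008 ]
 [ 0.4713 -0.2952  0.008 ]]
0.11814823329959179 17.22599873432172 origin [ 0.4969 -0.2745  0.0065]
top yel [426 210   9  14  71] med [ 0.4941 -0.2739  0.0513] z90 0.053572686790239465 pxc [430.2394 216.4789]
[[ 0.4931 -0.2743  0.052 ]]
top red [269 151  13  13 134] med [0.6403 0.1773 0.1281] z90 0.13124016418146886 pxc [275.1493 156.8209]
[[0.6377 0.1761 0.137 ]]
top red [378 202   9  15  74] med [ 0.5121 -0.1353  0.0514] z90 0.05446778849889919 pxc [382.5    208.8378]
[[ 0.4985 -0.1246  0.137 ]]
top ledge [ 248  151   87   61 1919] med [0.5885 0.0937 0.0502] z90 0.053547177329092796 pxc [304.0943 181.3028]
((617.58837890625, 137.8663787841797), (214.004638671875, 154.81483459472656), 59.824405670166016) [[496.8856  84.273 ]
 [630.7213   6.4551]
 [738.2911 191.4597]
 [604.4554 269.2777]]
top plate [ 248  130   58   59 1535] med [0.6367 0.175  0.1006] z90 0.10407314822141564 pxc [276.5062 159.7388]
((640.702880859375, 176.75674438476562), (109.08885192871094, 139.70404052734375), 59.842842102050
[... 419 characters left out ...]
59.831581115722656) [[497.3755  81.299 ]
 [631.2435   3.4846]
 [689.5278 103.7543]
 [555.6598 181.5686]]
side ledge [234 248   8   9  37] med [0.7264 0.1903 0.0528] z90 0.05550640802591813 pxc [238.027 252.973]
((725.0729370117188, 184.69711303710938), (21.313520431518555, 21.066051483154297), 52.414756774902344) [[710.2261 182.6767]
 [726.9198 169.8277]
 [739.9198 186.7175]
 [723.2261 199.5666]]
side plate [ 236  216   70   56 1817] med [0.6338 0.1867 0.1025] z90 0.10519237433716377 pxc [270.8151 243.8591]
((639.9806518554688, 178.80325317382812), (114.97109985351562, 155.44903564453125), 59.84770202636719) [[543.8978 168.1369]
 [678.3135  90.0548]
 [736.0635 189.4696]
 [601.6478 267.5517]]
```

Request:
arm_command(deltas=[[0.83, -0.747, 0.05, -0.77], [0.83, -0.747, 0.05, -0.77], [0.83, -0.747, 0.05, -0.77], [0.83, -0.747, 0.05, -0.77], [0.83, -0.747, 0.05, -0.77]], fingers=0, newtons=20)

```text
time: 0.72
eef_pos: [0.3119, -0.3, 0.1997]
ee_rot: [0.0, 0.867, 0.499, 0.0]
contact_force: [1.3, -0.4, -0.1]
grip_width: 0.0443
grasp_force: 0.0
```

```bash
cat > go.py <<'E'
# usage: go.py x y z yaw_deg -> shares from the measured pose
import sys
from h import *
from scipy.spatial.transform import Rotation as Ro
o=observe();q=o['ee_rot'];R=Ro.from_quat([q[1],q[2],q[3],q[0]]).as_matrix()
x,y,z,w=map(float,sys.argv[1:5])
d=R.T@(np.array([x,y,z])-o['eef_pos']);psi=np.degrees(np.arctan2(R[1,0],R[0,0]))
print('t',o['time'],'pos',o['eef_pos'].round(4),'psi',psi.round(2),'tilt',R[:,2].round(4),'F',o['contact_force'].round(2),'w',round(o['grip_width'],4),'gf',round(o['grasp_force'],1))
print('shares',(d/.8).round(4),round((psi-w)/60,4))
E
python3 go.py .639 .177 .16 59.8
```

```text
t 0.725 pos [ 0.3119 -0.3     0.1997] psi 59.82 tilt [ 2.e-04 -0.e+00 -1.e+00] F [ 1.28 -0.37 -0.07] w 0.0443 gf 0.0
shares [0.721  0.0538 0.0498] 0.0004
```

Request:
arm_command(deltas=[[0.721, 0.054, 0.0, 0], [0.721, 0.054, 0.0, 0], [0.721, 0.054, 0.0, 0], [0.721, 0.054, 0.0, 0], [0.721, 0.054, 0.0, 0]])

```text
time: 1.35
eef_pos: [0.4892, -0.0426, 0.1998]
ee_rot: [0.0, 0.867, 0.498, -0.0]
contact_force: [1.3, -0.2, -0.4]
grip_width: 0.0007
grasp_force: 0.0
```

```bash
python3 go.py .639 .177 .16 59.8
```

```text
t 1.35 pos [ 0.4892 -0.0426  0.1998] psi 59.73 tilt [-1.e-04 -4.e-04 -1.e+00] F [ 1.25 -0.19 -0.35] w 0.0007 gf 0.0
shares [0.3315 0.0233 0.0496] -0.0011
```

Run:
```python
from h import *
import pickle
f=grab_frame('wrist');save(f,'w1');pickle.dump(f,open('w1.pkl','wb'))
```

```text
(no output)
```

View pics/w1.png

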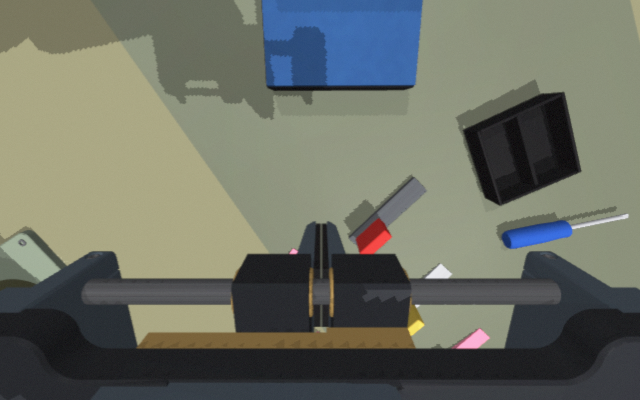

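Request:
arm_command(deltas=[[0.3315, 0.023, 0.0, 0], [0.3315, 0.023, 0.0, 0], [0.3315, 0.023, 0.0, 0], [0.3315, 0.023, 0.0, 0], [0.3315, 0.023, 0.05, 0]])

```text
time: 2.02
eef_pos: [0.6418, 0.1789, 0.1616]
ee_rot: [0.001, 0.867, 0.499, 0.004]
contact_force: [-0.9, -0.6, -0.6]
grip_width: 0.0006
grasp_force: 0.0
```

The wrist view shows the ledge's front edge at (266,88)–(416,86), square to the tool. The gauge is at (390,205) and the yellow blade is partly hidden at (430,300). Now I'll push the knob.

Request:
arm_command(deltas=[[-0.003, 0, 0.025, 0], [-0.003, 0, 0.04, 0], [-0.003, 0, 0.052, 0], [-0.003, 0, 0.064, 0], [-0.003, 0, 0.074, 0]])

```text
time: 2.65
eef_pos: [0.6371, 0.1729, 0.1011]
ee_rot: [0.0, 0.867, 0.498, 0.0]
contact_force: [-2.7, -0.7, 4.3]
grip_width: 0.0004
grasp_force: 2.0
```

Request:
arm_command(deltas=[[0, 0, 0.003, 0], [0, 0, 0.006, 0], [0, 0, 0.008, 0], [0, 0, 0.009, 0], [0, 0, 0.01, 0]])

```text
time: 3.28
eef_pos: [0.6371, 0.1729, 0.0952]
ee_rot: [0.0, 0.867, 0.498, 0.001]
contact_force: [-5.6, -1.8, 16.6]
grip_width: 0.0006
grasp_force: 8.2
```

Request:
arm_command(deltas=[[0, 0, -0.075, 0], [0, 0, -0.12, 0], [-0.573, 0.126, -0.13, 0], [-0.573, 0.126, -0.13, 0.71], [-0.573, 0.126, -0.13, 0.71]], fingers=1)

```text
time: 3.9
eef_pos: [0.5794, -0.0068, 0.1918]
ee_rot: [0.001, 0.946, 0.325, 0.001]
contact_force: [0.8, -0.8, 0.2]
grip_width: 0.0476
grasp_force: 0.0
```

```bash
python3 go.py .494 -.274 .2 17.2
```

```text
t 3.9 pos [ 0.5794 -0.0068  0.1918] psi 37.92 tilt [ 2.e-03 -4.e-04 -1.e+00] F [ 0.78 -0.75  0.17] w 0.0476 gf 0.0
shares [-0.2894  0.1979 -0.0103] 0.3453
```

Request:
arm_command(deltas=[[-0.289, 0.198, -0.01, 0.345], [-0.289, 0.198, -0.01, 0.345], [-0.289, 0.198, -0.01, 0.345], [-0.289, 0.198, -0.01, 0.345], [-0.289, 0.198, 0.02, 0.345]])

```text
time: 4.53
eef_pos: [0.4965, -0.2767, 0.1774]
ee_rot: [0.002, 0.989, 0.151, 0.002]
contact_force: [-0.3, 0.2, -0.3]
grip_width: 0.0911
grasp_force: 0.0
```

```bash
python3 go.py .494 -.274 .12 17.2
python3 - <<'E'
from h import *
import pickle
for n in('wrist','top','side'):
    f=grab_frame(n);save(f,n+'2');pickle.dump(f,open(n+'2.pkl','wb'))
    if n!='wrist':
        P=depth(f);H,s,v=cv2.split(cv2.cvtColor(f['frame'],cv2.COLOR_RGB2HSV))
        m=((H<5)|(H>175))&(s>170)&(v>70)&(P[...,1]>.1)&(P[...,1]<.25)&(P[...,0]>.5)&(P[...,0]<.75)
        print(n,'knob',np.median(P[m],0),m.sum())
E
```

```text
t 4.525 pos [ 0.4965 -0.2767  0.1774] psi 17.36 tilt [ 0.0057 -0.004  -1.    ] F [-0.34  0.22 -0.28] w 0.0911 gf 0.0
shares [-0.0022 -0.0046  0.0717] 0.0027
top knob [0.64050201 0.17677775 0.09518072] 127
side knob [nan nan nan] 0
  return _methods._mean(a, axis=axis, dtype=dtype,
  ret = um.true_divide(
```

View pics/wrist2.png

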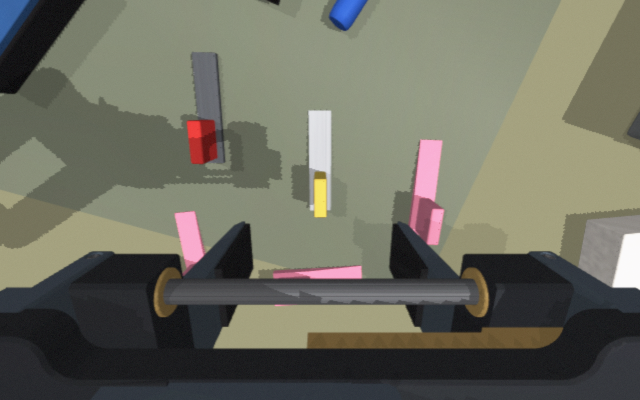

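The wrist view shows the yellow blade upright between the open fingers: tip at (320,111), handle top at about (320,195), aligned with the tool. The knob top reads 95.2 mm, so the plate is closed. I'll refine the pose.

Run:
```python
from h import *
import pickle
np.set_printoptions(precision=4,suppress=True)
f=pickle.load(open('wrist2.pkl','rb'));P=depth(f);H,s,v=cv2.split(cv2.cvtColor(f['frame'],cv2.COLOR_RGB2HSV))
y=(H>20)&(H<32)&(s>150)&(v>120);y[:150]=0;y[230:]=0;y[:,:290]=0;y[:,350:]=0
uv=np.argwhere(y)[:,::-1];print(uv.min(0),uv.max(0),P[y].mean(0),np.percentile(P[y][:,2],[5,50,95]))
t=y&(P[...,2]>.047);u=np.argwhere(t)[:,::-1].astype(float)
W=plane(f,u,.052);r=cv2.minAreaRect((W[:,:2]*1000).astype(np.float32));print('handle top',r)
b=(s<60)&(v>130);b[:105]=0;b[215:]=0;b[:,:300]=0;b[:,340:]=0;b=b&(P[...,2]<.02)
u=np.argwhere(b)[:,::-1].astype(float);print(u.min(0),u.max(0));W=plane(f,u,.005);r=cv2.minAreaRect((W[:,:2]*1000).astype(np.float32));print('blade',r,cv2.boxPoints(r))
```

```text
[315 173] [325 216] [ 0.5048 -0.2732  0.045 ] [0.0234 0.0513 0.0537]
handle top ((492.6015625, -277.85467529296875), (42.92202377319336, 11.053384780883789), 17.335376739501953)
[300. 105.] [339. 214.]
blade ((521.327880859375, -268.32904052734375), (132.28021240234375, 49.78633499145508), 17.29849624633789) [[ 450.7774 -264.2286]
 [ 465.5814 -311.763 ]
 [ 591.8784 -272.4295]
 [ 577.0744 -224.8951]]
```

Request:
arm_command(deltas=[[-0.004, 0, 0.06, 0.001], [-0.004, 0, 0.12, 0.001], [-0.004, 0, 0.17, 0.001], [-0.004, 0, 0.195, 0.001], [-0.004, 0, 0.202, 0.001]])

```text
time: 5.3
eef_pos: [0.4932, -0.2724, 0.0136]
ee_rot: [-0.0, 0.988, 0.153, -0.0]
contact_force: [0.6, 0.2, 0.8]
grip_width: 0.0912
grasp_force: 0.0
```

```bash
python3 go.py .493 -.276 .016 17.3
```

```text
t 5.3 pos [ 0.4932 -0.2724  0.0136] psi 17.55 tilt [-7.e-04  8.e-04 -1.e+00] F [0.6  0.15 0.77] w 0.0912 gf 0.0
shares [-0.0016  0.0042 -0.003 ] 0.0042
```

Slight correction, then close.

Request:
arm_command(deltas=[[-0.001, 0.004, -0.003, 0.004], [-0.001, 0.004, -0.003, 0.004], [-0.001, 0.004, -0.003, 0.004], [-0.001, 0.004, -0.003, 0.004], [-0.001, 0.004, -0.003, 0.004]], fingers=0, newtons=50)

```text
time: 5.92
eef_pos: [0.4929, -0.2771, 0.017]
ee_rot: [0.0, 0.989, 0.15, 0.0]
contact_force: [0.2, 0.5, -0.8]
grip_width: 0.0439
grasp_force: 0.0
```

Request:
arm_command(deltas=[[0, 0, 0, 0], [0, 0, 0, 0], [0, 0, 0, 0]])

```text
time: 6.3
eef_pos: [0.4929, -0.2771, 0.0167]
ee_rot: [0.0, 0.989, 0.15, -0.0]
contact_force: [1.0, -0.4, -0.2]
grip_width: 0.0142
grasp_force: 0.1
```

Request:
arm_command(deltas=[[0, 0, 0, 0], [0, 0, 0, 0], [0, 0, -0.05, 0], [0, 0, -0.1, 0], [0, 0, -0.15, 0]])

```text
time: 6.92
eef_pos: [0.4925, -0.2768, 0.1377]
ee_rot: [-0.0, 0.989, 0.15, -0.0]
contact_force: [0.6, 0.2, -1.4]
grip_width: 0.0138
grasp_force: 50.0
```

```bash
python3 go.py .52 -.03 .15 59.8
```

```text
t 6.925 pos [ 0.4925 -0.2768  0.1377] psi 17.22 tilt [-7.e-04  3.e-04 -1.e+00] F [ 0.55  0.24 -1.37] w 0.0138 gf 50.0
shares [ 0.1241 -0.2845 -0.0153] -0.7096
```

Request:
arm_command(deltas=[[0.124, -0.285, -0.015, -0.71], [0.124, -0.285, -0.015, -0.71], [0.124, -0.285, -0.015, -0.71], [0.124, -0.285, -0.015, -0.71], [0.124, -0.285, -0.015, -0.71]])

```text
time: 7.55
eef_pos: [0.5201, -0.0261, 0.1489]
ee_rot: [-0.0, 0.865, 0.501, 0.0]
contact_force: [-0.6, -0.5, -0.6]
grip_width: 0.0138
grasp_force: 50.0
```

```bash
python3 go.py .5437 .0101 .12 59.8
```

```text
t 7.55 pos [ 0.5201 -0.0261  0.1489] psi 60.18 tilt [ 1.e-04  8.e-04 -1.e+00] F [-0.63 -0.45 -0.62] w 0.0138 gf 50.0
shares [0.0539 0.003  0.0361] 0.0063
```

Request:
arm_command(deltas=[[0.03, 0.002, 0.02, 0.006], [0.054, 0.003, 0.036, 0.006], [0.054, 0.003, 0.05, 0.006], [0.054, 0.003, 0.056, 0.006], [0.054, 0.003, 0.056, 0.006]])

```text
time: 8.18
eef_pos: [0.5434, 0.0055, 0.1036]
ee_rot: [-0.0, 0.869, 0.496, -0.001]
contact_force: [-0.1, -0.5, -1.5]
grip_width: 0.0136
grasp_force: 50.0
```

```bash
python3 go.py .5437 .0101 .077 59.8
python3 - <<'E'
from h import *
import pickle
for n in('wrist','top','side'):
    f=grab_frame(n);save(f,n+'3');pickle.dump(f,open(n+'3.pkl','wb'))
E
```

```text
t 8.175 pos [0.5434 0.0055 0.1036] psi 59.41 tilt [-1.1e-03 -3.0e-04 -1.0e+00] F [-0.13 -0.54 -1.51] w 0.0136 gf 50.0
shares [ 0.0052 -0.0026  0.0333] -0.0065
```

View pics/wrist3.png

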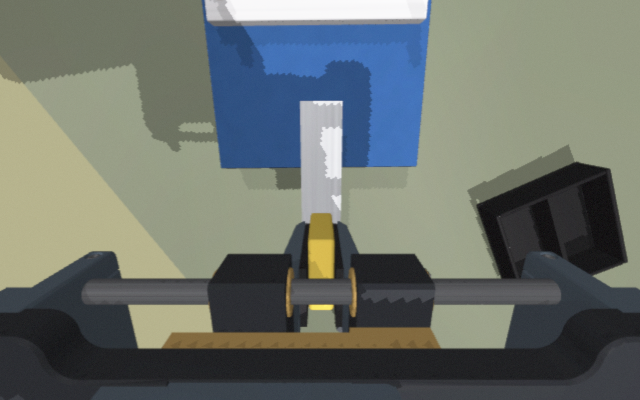

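The wrist view shows the blade held straight, tip edge at (300–342,101). The ledge's front edge runs (221,167)–(417,166) and the top plate's front edge is at y≈22. I'll compute the offsets from these.

Run:
```python
from h import *
import pickle
np.set_printoptions(precision=4,suppress=True)
f=pickle.load(open('wrist3.pkl','rb'));P=depth(f)
bz=.1036-.0167
F=plane(f,[(221,167),(417,166)],.05);print('front',F,np.linalg.norm(F[1]-F[0]))
e=F[0]-F[1];yp=np.degrees(np.arctan2(-e[0],e[1]));print('press yaw',yp)
H,s,v=cv2.split(cv2.cvtColor(f['frame'],cv2.COLOR_RGB2HSV))
m=(H>100)&(H<125)&(s>120)&(v>40)
for r in (45,80,140,160):
    c=np.where(m[r,150:480])[0]+150;W=plane(f,[(c[0]-.5,r),(c[-1]+.5,r)],.05);print(r,c[0],c[-1],'mid',W.mean(0),np.linalg.norm(W[1]-W[0]))
g=(s<60)&(v>100);
for c in(240,280,360,400):
    rr=np.where(~g[5:40,c])[0];print('plate front bottom row',c,rr[0]+5 if len(rr) else None)
L=plane(f,[(208,23),(427,22)],.0555);print('plate front',L,L.mean(0))
for r in(105,120,150,170,200):
    seg=(s[r,285:360]<70)&(v[r,285:360]>120);c=np.where(seg)[0]+285;print(r,c[0],c[-1],plane(f,[((c[0]+c[-1])/2,r)],bz+.004))
print('tip',plane(f,[(300,101),(342,101)],bz+.002))
print(np.nanmedian(P[110:150,310:335,2]),np.median(P[130:160,230:290,2]))
```

```text
front [[0.4961 0.0822 0.05  ]
 [0.6308 0.0036 0.05  ]] 0.15599525588104618
press yaw 59.75285031587489
45 208 426 mid [0.6065 0.1181 0.05  ] 0.1547145874127208
80 211 423 mid [0.5947 0.0984 0.05  ] 0.15550315039401766
140 218 417 mid [0.5731 0.0613 0.05  ] 0.15489461491117162
160 221 416 mid [0.5658 0.0475 0.05  ] 0.15494083430705916
plate front bottom row 240 26
plate front bottom row 280 25
plate front bottom row 360 24
plate front bottom row 400 24
plate front [[0.5494 0.166  0.0555]
 [0.677  0.0913 0.0555]] [0.6132 0.1287 0.0555]
105 300 342 [[0.588  0.0812 0.0909]]
120 300 341 [[0.5833 0.0737 0.0909]]
150 301 341 [[0.5742 0.0576 0.0909]]
170 300 359 [[0.5723 0.0436 0.0909]]
200 285 359 [[0.5577 0.0285 0.0909]]
tip [[0.5781 0.0898 0.0889]
 [0.6004 0.0766 0.0889]]
0.0911179943094111 0.05085039347487211
```

Request:
arm_command(deltas=[[0.005, -0.002, 0.015, -0.006], [0.01, -0.002, 0.03, -0.006], [0.02, -0.002, 0.038, -0.006], [0.025, -0.002, 0.042, -0.006], [0.025, -0.002, 0.043, -0.006]])

```text
time: 8.95
eef_pos: [0.5529, 0.0247, 0.0693]
ee_rot: [0.0, 0.867, 0.499, -0.0]
contact_force: [-0.6, -1.0, -1.0]
grip_width: 0.014
grasp_force: 50.0
```

```bash
python3 go.py .5559 .0306 .0667 59.75
```

```text
t 8.95 pos [0.5529 0.0247 0.0693] psi 59.87 tilt [-2.e-04 -1.e-04 -1.e+00] F [-0.56 -1.01 -1.02] w 0.014 gf 50.0
shares [ 0.0083 -0.0005  0.0032] 0.002
```

Request:
arm_command(deltas=[[0.003, 0, 0.001, 0.002], [0.005, 0, 0.0025, 0.002], [0.005, 0, 0.0035, 0.002], [0.005, 0, 0.0042, 0.002], [0.005, 0, 0.0042, 0.002]])

```text
time: 9.57
eef_pos: [0.5548, 0.0277, 0.0667]
ee_rot: [0.0, 0.867, 0.498, 0.0]
contact_force: [-1.3, -1.2, 4.0]
grip_width: 0.0139
grasp_force: 50.0
```

Request:
arm_command(deltas=[[0.012, 0, 0, 0], [0.024, 0, 0, 0], [0.036, 0, 0, 0], [0.046, 0, 0, 0], [0.053, 0, 0, 0]])

```text
time: 10.2
eef_pos: [0.5767, 0.0645, 0.0667]
ee_rot: [0.001, 0.867, 0.498, -0.0]
contact_force: [-1.4, -3.1, 5.9]
grip_width: 0.0138
grasp_force: 50.0
```

```bash
python3 go.py .5847 .0792 .0667 59.75
python3 - <<'E'
from h import *
import pickle
for n in('wrist','side'):
    f=grab_frame(n);save(f,n+'4');pickle.dump(f,open(n+'4.pkl','wb'))
a=cv2.imread('pics/wrist4.png')[0:300,140:500];b=cv2.resize(cv2.imread('pics/side4.png')[190:290,220:360],(420,300),interpolation=cv2.INTER_CUBIC)
cv2.imwrite('pics/c4.png',np.hstack([a,b]))
E
```

```text
t 10.2 pos [0.5767 0.0645 0.0667] psi 59.76 tilt [ 6.0e-04 -1.1e-03 -1.0e+00] F [-1.41 -3.13  5.85] w 0.0138 gf 50.0
shares [ 0.0209 -0.0006  0.    ] 0.0001
```

View pics/c4.png

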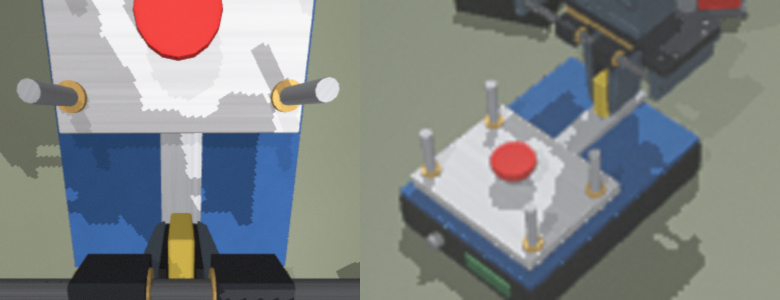

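Request:
arm_command(deltas=[[0.005, 0, 0, 0], [0.009, 0, 0, 0], [0.012, 0, 0, 0], [0.014, 0, 0, 0], [0.015, 0, 0, 0]])

```text
time: 10.92
eef_pos: [0.5826, 0.0747, 0.0667]
ee_rot: [0.001, 0.867, 0.498, -0.0]
contact_force: [-2.0, -3.8, 5.8]
grip_width: 0.0137
grasp_force: 50.0
```

Request:
arm_command(deltas=[[0, 0, 0, 0], [0, 0, 0, 0]])

```text
time: 11.18
eef_pos: [0.5826, 0.0748, 0.0667]
ee_rot: [0.001, 0.867, 0.498, 0.0]
contact_force: [-2.4, -2.6, 6.0]
grip_width: 0.0141
grasp_force: 50.0
```

```bash
python3 go.py .5847 .0792 .0667 59.75
```

```text
t 11.175 pos [0.5826 0.0748 0.0667] psi 59.74 tilt [ 7.e-04 -8.e-04 -1.e+00] F [-2.37 -2.65  6.02] w 0.0141 gf 50.0
shares [ 0.0061 -0.0005  0.    ] -0.0002
```

Request:
arm_command(deltas=[[0.001, 0, 0, 0], [0.002, 0, 0, 0], [0.003, 0, 0, 0], [0.003, 0, 0, 0]])

```text
time: 11.68
eef_pos: [0.5838, 0.0768, 0.0667]
ee_rot: [0.001, 0.867, 0.498, 0.0]
contact_force: [-1.2, -3.2, 5.7]
grip_width: 0.0141
grasp_force: 50.0
```

Request:
arm_command(deltas=[[0.001, 0, 0, 0], [0.001, 0, 0, 0]])

```text
time: 11.92
eef_pos: [0.5842, 0.0775, 0.0667]
ee_rot: [0.001, 0.867, 0.498, 0.0]
contact_force: [-2.0, -3.4, 5.7]
grip_width: 0.0138
grasp_force: 50.0
```

Request:
arm_command(deltas=[[0.001, 0, 0, 0], [0.001, 0, 0, 0]])

```text
time: 12.18
eef_pos: [0.5846, 0.0782, 0.0667]
ee_rot: [0.001, 0.867, 0.498, 0.0]
contact_force: [-1.2, -3.4, 6.5]
grip_width: 0.0136
grasp_force: 50.0
```

Request:
arm_command(deltas=[[0.001, 0, 0, 0], [0.001, 0, 0, 0]])

```text
time: 12.42
eef_pos: [0.585, 0.0789, 0.0667]
ee_rot: [0.001, 0.867, 0.498, 0.0]
contact_force: [-1.0, -3.1, 5.7]
grip_width: 0.0138
grasp_force: 50.0
```

Request:
arm_command(deltas=[[0.0007, 0, 0, 0], [0.0007, 0, 0, 0]])

```text
time: 12.68
eef_pos: [0.5852, 0.0792, 0.0667]
ee_rot: [0.001, 0.867, 0.498, -0.0]
contact_force: [-1.9, -2.5, 5.2]
grip_width: 0.0137
grasp_force: 50.0
```

Request:
arm_command(deltas=[[0.0008, 0, 0, 0], [0.0008, 0, 0, 0]])

```text
time: 12.92
eef_pos: [0.5854, 0.0796, 0.0667]
ee_rot: [0.001, 0.867, 0.498, -0.0]
contact_force: [-2.4, -3.9, 5.8]
grip_width: 0.014
grasp_force: 50.0
```

Request:
arm_command(deltas=[[0.0008, 0, 0, 0], [0.0008, 0, 0, 0]])

```text
time: 13.18
eef_pos: [0.5855, 0.0798, 0.0667]
ee_rot: [0.001, 0.867, 0.498, -0.001]
contact_force: [-3.0, -5.4, 5.7]
grip_width: 0.0139
grasp_force: 50.0
```

```bash
python3 go.py .5847 .0792 .0667 59.75
python3 - <<'E'
from h import *
import pickle
np.set_printoptions(precision=4,suppress=True)
f=grab_frame('wrist');save(f,'w5');P=depth(f);H,s,v=cv2.split(cv2.cvtColor(f['frame'],cv2.COLOR_RGB2HSV))
o=observe()
g=(s<60)&(v>90)
for c in(230,250,390,410):
    r=np.where(~g[20:250,c])[0];print(c,r[:3]+20)
m=((H<5)|(H>175))&(s>170)&(v>70);print('knob',np.median(P[m],0),m.sum())
cv2.imwrite('pics/c5.png',cv2.resize(cv2.imread('pics/w5.png')[60:290,200:440],None,fx=2.5,fy=2.5,interpolation=cv2.INTER_CUBIC))
pickle.dump(f,open('w5.pkl','wb'))
E
```

```text
t 13.175 pos [0.5855 0.0798 0.0667] psi 59.74 tilt [-2.0e-04 -1.9e-03 -1.0e+00] F [-2.99 -5.43  5.71] w 0.0139 gf 50.0
shares [-0.0012 -0.0005  0.0001] -0.0001
230 [163 164 165]
250 [164 165 166]
390 [163 164 165]
410 [122 123 124]
knob [0.6395 0.1755 0.0957] 6145
```

View pics/c5.png

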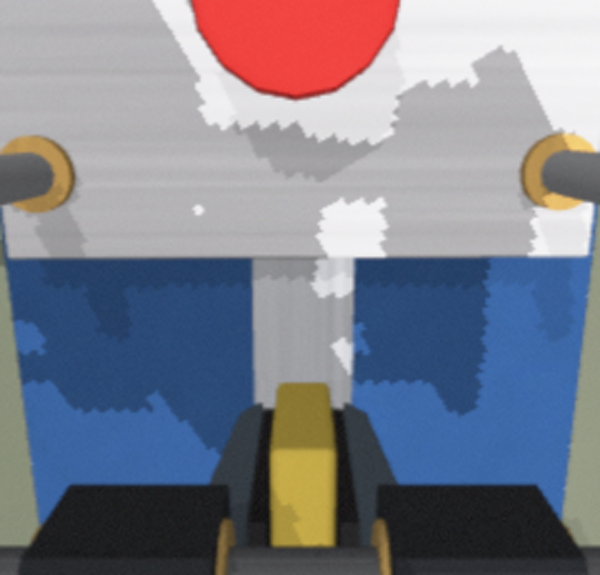

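Request:
arm_command(deltas=[[0.0002, 0, 0, 0], [0.0002, 0, 0, 0], [0.0002, 0, 0, 0]])

```text
time: 13.6
eef_pos: [0.5855, 0.0798, 0.0668]
ee_rot: [0.001, 0.867, 0.498, -0.001]
contact_force: [-3.8, -6.2, 6.9]
grip_width: 0.0138
grasp_force: 50.0
```

Run:
```python
from h import *
np.set_printoptions(precision=4,suppress=True)
o=observe();print(o['time'],o['eef_pos'],o['contact_force'],o['grasp_force'])
for n in('wrist','top'):
    f=grab_frame(n);P=depth(f);H,s,v=cv2.split(cv2.cvtColor(f['frame'],cv2.COLOR_RGB2HSV))
    m=((H<5)|(H>175))&(s>170)&(v>70)&(P[...,1]>.1)&(P[...,2]>.08);print(n,np.median(P[m],0))
```

```text
13.6 [0.5855 0.0798 0.0668] [-3.8137 -6.1514  6.9023] 50.00173509120941
wrist [0.6394 0.1755 0.0957]
top [0.6402 0.1901 0.0951]
```

The blade has stalled at tip depth of about 35 mm with the along-push force up to about 7 N. The knob top still reads 95 mm, so the plate is still on its stops.

```bash
python3 -c "from workcell import finish_job; print(finish_job())"
```

```text
the job is handed in; nothing more can be done
None
```

I pushed the top plate down onto its stops and slid the yellow-handled blade in until it stopped against both plates, tip about 35 mm past the entrance; I handed the job in with the gripper still holding it and the plate still reading closed (the hand-in returned no verdict).

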